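# Load the sample block under the bench magnifier

### The job

Push the red sample block along the bench into the grey cradle until it is fully home against the cradle's back wall, keeping it flat on the bench, and swing the magnifier arm round so that its round lens is centred above the block. Leave the two boxes of pipette tips and the stack of culture dishes where they are, and let go of everything.

Things in the scene. Friction and masses are not known exactly. Their poses are not given: they have to be found in the camera images.
- block: Red 96-well sample block, 85 (x) by 127 (y) by 40 mm high, about 0.3 kg, loose on the bench before the cradle's mouth, in line with it within about 10 mm and 9 degrees, 145 to 185 mm short of home. Origin: centre of its underside. Its +y end goes in first. Too wide to grasp: push its -y end.
- dock: Grey cradle fixed to the bench, no floor, open at the top and at its mouth (-y end). Side walls 25 mm high, 89 mm apart, y = -35 to +80 mm; lips flare to 128 mm apart at y = -70. Back wall 32 mm high, inner face at y = +63.5. Origin: on the bench, where the origin of the block lies when fully home (same axes); the block slides in along +y. A column 26 mm thick for the arm stands at x +100, y +150.
- lens_arm (a joint): Swing of the magnifier arm about the column, rad: 0 when the lens is centred over the home position of the block; grows clockwise seen from above, to the parked side (starts at 1.0 to 1.6). Range -0.6 to 1.8, no stop or detent at 0, so it can overshoot. The stiff hinge (0.12 N m friction) stays where it is left, without coasting.
- lens_center (a point): Centre of the magnifier's round lens: white rim 112 mm across and 20 mm thick (145 to 165 mm above the bench), clear glass inside, at the end of a white bar, 180 mm from the hinge axis.
- lens_handle (a point): On the blue upright handle pin of the lens rim: 16 mm in diameter, from the rim's top (165 mm above the bench) to 215 mm. This point is on its axis, 190 mm above the bench, 230 mm from the hinge axis on the line from hinge through lens centre. Push it sideways or pinch it to swing the arm.
- lens_hinge (a point): Point on the vertical hinge axis of the magnifier arm, 155 mm above the bench. The hinge hub around it is 38 mm across and its top is 178 mm above the bench.
- green_box: Bystander: box of pipette tips, green with a clear lid, 85 x 120 x 85 mm high, on the cradle's far side. Origin: centre of underside.
- blue_box: Bystander: box of pipette tips, blue with a clear lid, 85 x 120 x 85 mm high. Origin: centre of underside.
- dishes: Bystander: stack of three round culture dishes, 92 mm across, 44 mm high, on the near side of the cradle. Origin: centre of underside.

How it is judged:
By the outcome, as a careful person would: the job done as asked, in the order asked, and still so for the second after the job is handed in, with the robot touching nothing.
It also fails if it takes over 58 s, if anything falls off the work surface, if the arm or the gripper's body presses on something with over 40 N, if the wrist force passes 120 N, or if a joint passes its speed limit or range.

### The arm

A 6-joint arm with a two-finger parallel gripper is mounted at the origin on the work surface. World frame = base frame: x ahead of the robot, y to its left, z up, the work surface at z = 0. Lengths are in m, angles in rad, forces in N, time in s.
With the tool pointing down it reaches from about 0.35 to 0.875 m from the base axis. Payload 15.5 kg.
Tool frame: the origin (TCP) lies at the very end of the fingers, on their centre line; the grasp point (between the pads) lies 19 mm behind it; z points along the fingers, y is the direction in which the jaws open and shut (so a half turn about z gives the same grasp; the last joint's range is limited). The gripper opens to 85 mm and grips with 20 to 120 N. Pads are 22 mm wide; open, the fingers measure 114 mm over their backs; the gripper's body (76 mm by 85 mm) begins 54 mm behind the grasp point. The pads swing forward as they close: fully open they stand 13 mm farther back than shut.
Start: joints at [1.065, 0.494, 1.345, -0, 1.302, -0.096], TCP at [0.25, 0.573, 0.231] pointing down, gripper open.
Joint ranges: [-2.91, 2.91], [-0.82, 2.16], [0.22, 2.67], [-1.22, 4.37], [0.12, 2.79], [-3.08, 3.08]. Speed limits (rad/s): [1.89, 1.89, 2.57, 3.01, 3.01, 3.01].

### API

Orientations are given as a unit quaternion [w, x, y, z].
In Python, from cell import sense, imaging, ticket gives the robot as it stands.
- The arm moves only by the tool move_arm, never from a script. Its argument "steps" is a list of rows, each a list of 5 numbers: the shift along the tool's x, y, z in mm, then the turn about the tool's z in rad, then the opening, from 0 (shut) to 1 (fully open). In form: [[x, y, z, spin, fingers], ...]. A call has 1 to 5 rows; each row shifts and turns the pose as measured when the row begins, along the tool's axes as they then stand; what a row does not reach is not made up. A row lasts 1/12 s, in which the tool goes at most 41.7 mm and 7.16 degrees, less where a joint would pass 70% of its speed; a pose out of reach is approached as far as the arm can. A call is refused whole if a number of a shift passes 41.7 or a number of a turn 0.125, either way. A call with a gripper value outside its range is refused whole. The fingers move at their own pace and stop on an object; "force" is the grip in N (left out, the last holds). Time passes only in rows, so rows that do not move let the fingers close. It gives the time, the measured TCP pose, the force and the opening at its end, in the units of the state.
- sense(): the state, without advancing time (a new reading comes with each control period).
- imaging.get_image(name): name is "scene" or "top" or "wrist"; returns a dict with "color" (400x640x3 uint8, red, green, blue), "camera_matrix" (3x3 intrinsics, pixels), "R" (3x3) and "t" (3): a world point X has camera coordinates R X + t. Camera axes: x right, y down, z forward; pixel columns grow to the right and rows downward; lengths in m; the calibration is good to about 2 mm. The wrist camera is an equidistant fisheye: a pixel r from the principal point sees the ray r / f radians off the axis. A picture is of the moment at which its call begins. There is no depth.
- ticket.close_job(): hands the job in, once; it reports no verdict.
The state is a dict: "t": time; "joints": joint angles; "joint_vel": joint speeds; "joint_torque": joint torques, N m; "eef_pos": TCP position; "tcp_rot": TCP orientation; "contact_force": force on the tool from outside, world axes, zero at the start; "torque": the same for the moment, N m; "opening": opening from 0.0 (shut) to 1.0 (fully open).
Only numpy, scipy, OpenCV 4.12 (cv2) and the standard library are available. Lean on these libraries where they do the work, as an engineer would, in place of code of your own. Each camera call takes 0.05 s, during which the arm holds its last target.

## Working session

There is one attempt and no reset: what is moved stays moved. The work goes in short steps, Python scripts to look and compute and a tool call to move; the robot and the scene stay as the last step left them, time stands still between calls to the robot, and variables do not carry over. Pictures are saved under pics/ and viewed, and the job is handed in when it is done.

Besides the shell and the picture viewer there is one more tool, called after "Call:" as name([rows], argument=value, ...), one row to a line, values as JSON. move_arm: Moves the arm, as the interface text tells. Its arguments: {"type":"object","properties":{"steps":{"type":"array"},"force":{"type":"number"}},"required":["steps"]}

```bash
mkdir -p pics; ls
python3 - <<'E'
from cell import sense, imaging
import cv2,pickle
d={}
for n in ["scene","top","wrist"]:
    im=imaging.get_image(n); d[n]=im
    cv2.imwrite(f"pics/{n}0.png",im["color"][:,:,::-1])
    print(n,im["camera_matrix"].round(1).tolist(),im["R"].round(3).tolist(),im["t"].round(3).tolist())
pickle.dump(d,open("im0.pkl","wb"))
print(sense())
E
```

```text
pics
scene [[516.5, 0.0, 322.8], [0.0, 516.5, 202.2], [0.0, 0.0, 1.0]] [[-0.867, 0.498, -0.001], [0.359, 0.624, -0.694], [-0.345, -0.602, -0.72]] [0.432, -0.185, 1.485]
top [[461.4, 0.0, 321.1], [0.0, 461.4, 203.4], [0.0, 0.0, 1.0]] [[0.014, -1.0, -0.002], [-0.996, -0.014, -0.091], [0.091, 0.003, -0.996]] [0.094, 0.593, 1.244]
wrist [[309.7, 0.0, 322.0], [0.0, 309.7, 201.8], [0.0, 0.0, 1.0]] [[0.4, 0.916, -0.001], [0.875, -0.382, 0.298], [0.272, -0.12, -0.955]] [-0.624, -0.038, 0.381]
{'t': 0.15, 'joints': array([ 1.06449234e+00,  4.94056368e-01,  1.34594582e+00, -5.17982620e-06,
        1.30251415e+00, -9.55296388e-02]), 'joint_vel': array([ 0.00066803, -0.00078661, -0.00270139, -0.00230709,  0.00073336,
       -0.00211325]), 'joint_torque': array([ 2.82407327e-04, -8.82533669e+01, -3.84063470e+01,  1.19444951e-05,
        7.12603476e-03,  6.87687952e-05]), 'eef_pos': array([0.24946363, 0.57277238, 0.2308419 ]), 'tcp_rot': array([-1.34504114e-04,  2.03945515e-01,  9.78982131e-01, -4.41831754e-04]), 'contact_force': array([ 0.80003545, -0.12341277,  0.1904053 ]), 'torque': array([ 0.0009503 ,  0.04170211, -0.0275101 ]), 'opening': 1.0013971804462045}
```

View pics/scene0.png

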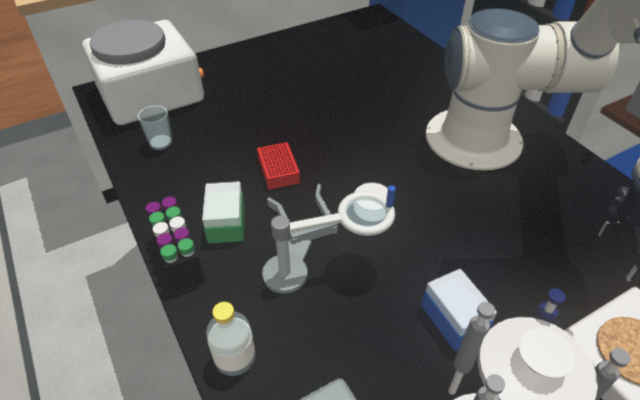

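View pics/top0.png

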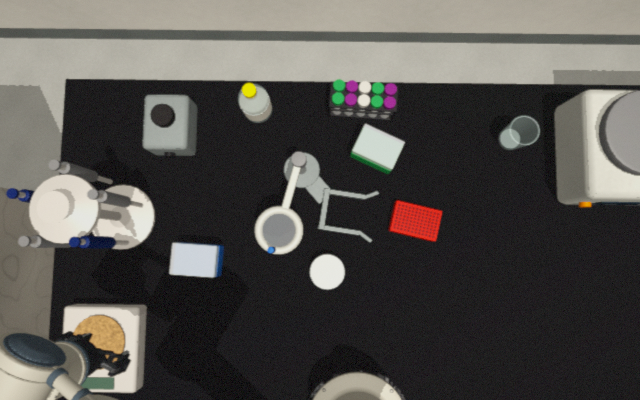

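View pics/wrist0.png

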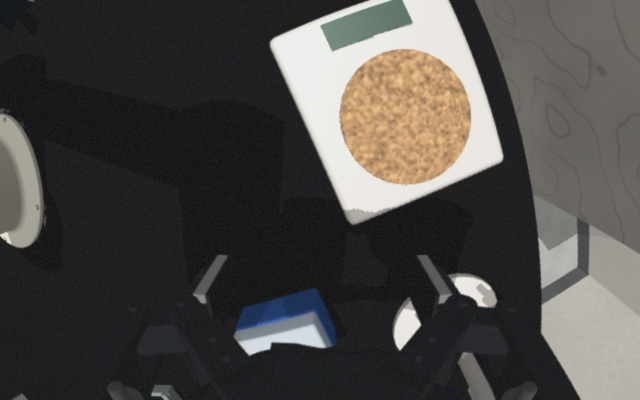

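The scene view shows the cradle with the column and the lens parked to the robot's side. In the top view the block is at about (416,221), the cradle at (345,212), the hinge at (299,160), the lens at (278,230) and the dishes at (327,272). I'll enlarge it to measure.

```bash
cat > h.py <<'E'
import numpy as np,cv2,pickle
def ray(im,u,v):
    K=im["camera_matrix"];R=im["R"];t=im["t"]
    d=R.T@np.linalg.solve(K,[u,v,1.]); return -R.T@t,d
def onz(im,u,v,z):
    c,d=ray(im,u,v); return c+d*(z-c[2])/d[2]
def proj(im,X):
    p=im["R"]@np.asarray(X,float)+im["t"]; p=im["camera_matrix"]@p; return p[:2]/p[2]
E
python3 - <<'E'
import pickle,cv2
d=pickle.load(open("im0.pkl","rb"))
c=d["top"]["color"][130:290,250:450,::-1]
cv2.imwrite("pics/c1.png",cv2.resize(c,None,fx=4,fy=3.75,interpolation=cv2.INTER_CUBIC)[:600,:800])
c=d["scene"]["color"][130:305,190:410,::-1]
cv2.imwrite("pics/c2.png",cv2.resize(c,None,fx=3.4,fy=3.4,interpolation=cv2.INTER_CUBIC))
E
```

```text
(no output)
```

View pics/c1.png

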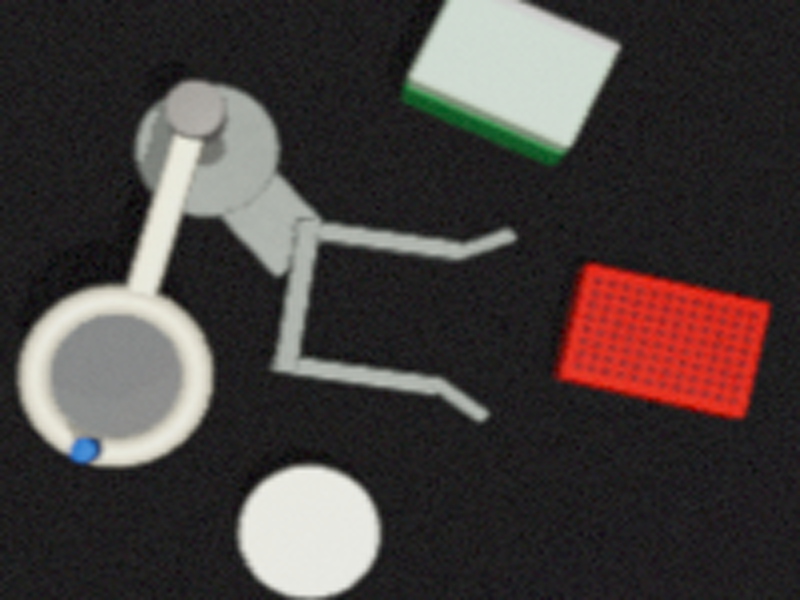

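View pics/c2.png

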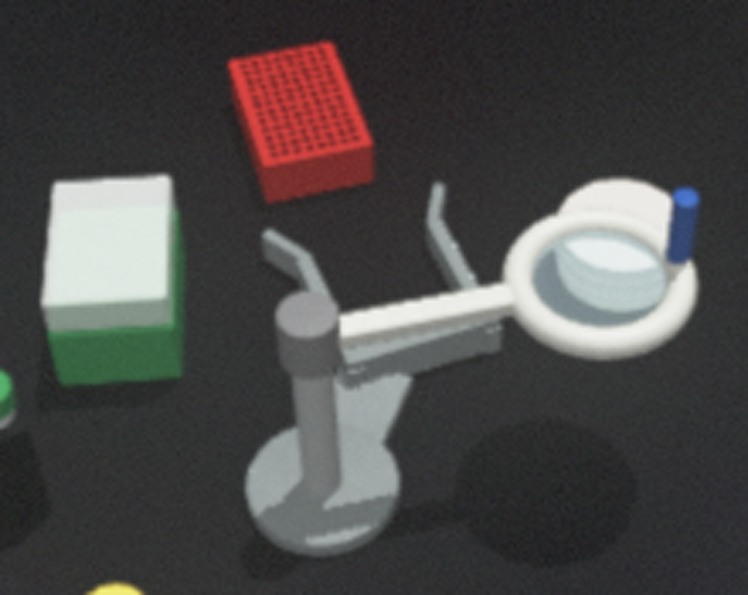

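```bash
cat > fit.py <<'E'
from h import *
from scipy.optimize import least_squares
def T(p,X):
    c,s=np.cos(p[2]),np.sin(p[2]); return np.array([p[0]+c*X[0]-s*X[1],p[1]+s*X[0]+c*X[1],X[2]])
def fitpts(obs,p0):
    f=lambda p: np.concatenate([proj(im,T(p,X))-uv for im,X,uv in obs])
    return least_squares(f,p0,loss="soft_l1")
def redmask(im):
    h=cv2.cvtColor(im["color"],cv2.COLOR_RGB2HSV)
    m=(((h[...,0]<8)|(h[...,0]>172))&(h[...,1]>150)&(h[...,2]>50)).astype(np.uint8)
    n,l,s,_=cv2.connectedComponentsWithStats(m); k=1+np.argmax(s[1:,4]); return (l==k).astype(np.uint8)
def boxcorn(a,b,h): return [(x,y,z) for x in(-a,a) for y in(-b,b) for z in(0,h)]
def blockfit(ims,p0):
    from scipy.optimize import minimize
    S=8
    ms=[(im,cv2.morphologyEx(redmask(im),cv2.MORPH_CLOSE,np.ones((3,3)))) for im in ims]
    def cost(p):
        e=0
        for im,m in ms:
            pts=np.array([proj(im,T(p,X)) for X in boxcorn(.0425,.0635,.04)])
            c0=np.floor(pts.min(0)).astype(int)-15; w,h_=(pts.max(0)-pts.min(0)+30).astype(int)
            hull=cv2.convexHull(np.float32((pts-c0+.5)*S)).astype(int)
            r=np.zeros((h_*S,w*S),np.uint8); cv2.fillPoly(r,[hull],255)
            r=cv2.resize(r,(w,h_),interpolation=cv2.INTER_AREA)/255.
            sub=m[c0[1]:c0[1]+h_,c0[0]:c0[0]+w]
            e+=np.abs(r[:sub.shape[0],:sub.shape[1]]-sub).sum()
        return e
    p=np.array(p0)
    sim=np.array([p,p+[.004,0,0],p+[0,.004,0],p+[0,0,.05]])
    r=minimize(cost,p,method="Nelder-Mead",options=dict(initial_simplex=sim,xatol=1e-4,fatol=.05)); return r.x,r.fun
E
cat > m.py <<'E'
from fit import *
d=pickle.load(open("im0.pkl","rb")); top,sc=d["top"],d["scene"]
t=lambda x,y:np.array([250+(x+.5)/4-.5,130+(y+.5)/3.75-.5])
s=lambda x,y:np.array([190+(x+.5)/3.4-.5,130+(y+.5)/3.4-.5])
c=onz(top,*t(655,340),.04)
for ims in ([top],[sc],[top,sc]):
    print("block",*blockfit(ims,[c[0],c[1],-.15]))
w=.0445
top_obs=[(top,(-w,-.035,.025),t(443,379)),(top,(w,-.035,.025),t(461,259)),(top,(w,.0635,.032),t(319,240)),(top,(-w,.0635,.032),t(299,359)),
 (top,(.1,.15,.178),t(196,109))]
for o in (top_obs[:4],top_obs):
    r=fitpts(o,[c[0],c[1]+.16,-.1]); print("dock",r.x,r.fun.round(1))
p=r.x
H=onz(top,*t(196,109),.178); print("hinge top",H,"pred",T(p,(.1,.15,.178)))
print("handle top",onz(top,*t(86,446),.215),"lens",onz(top,*t(117,375),.165))
print("handle sc", onz(sc,*s(686,196),.215),"hub sc",onz(sc,*s(308,312),.178), 'lens sc',onz(sc,*s(600,283),.155))
print("dish",onz(top,*t(310,531),.044))
print("scene proj dock", [ (X, (proj(sc,T(p,X))-[190,130])*3.4) for X in [(-w,-.035,.025),(w,-.035,.025),(.1,.15,.178)]])
for q,dd in (("lens0",T(p,(0,0,.155))),):print(q,dd)
E
python3 m.py
```

```text
block [ 0.54855979 -0.15683476 -0.22698409] 88.39215686274508
block [ 0.54568043 -0.15683618 -0.22810224] 58.30980392156863
block [ 0.54701521 -0.15705789 -0.23007792] 172.50588235294117
dock [ 0.56691336  0.02251548 -0.13115718] [-0.1  0.  -0.2  0.1  0.  -0.2  0.4  0.1]
dock [ 0.56710362  0.02262907 -0.13530756] [-0.2  0.  -0.2  0.1  0.1 -0.4  0.3 -0.1  0.1  0.3]
hinge top [0.6872323  0.15807898 0.178     ] pred [0.68642387 0.15776855 0.178     ]
handle top [0.46773401 0.21612034 0.215     ] lens [0.51358464 0.20378213 0.165     ]
handle sc [0.46523767 0.21951004 0.215     ] hub sc [0.6872555  0.15981343 0.178     ] lens sc [0.51416925 0.20817379 0.155     ]
dish [0.40793038 0.08328852 0.044     ]
scene proj dock [((-0.0445, -0.035, 0.025), array([423.96358652, 218.40139309])), ((0.0445, -0.035, 0.025), array([309.34605574, 251.30748863])), ((0.1, 0.15, 0.178), array([306.50676866, 308.00583996]))]
lens0 [0.56710362 0.02262907 0.155     ]
```

The block is 181 mm short, 4 mm to +x and turned -5.5° relative to the cradle. The arm is at about 1.11 rad. Next I'll plan the approach.

```bash
cat > plan.py <<'E'
import numpy as np
from cell import sense
from scipy.spatial.transform import Rotation as Ro
def st():
    s=sense(); q=s["tcp_rot"]; R=Ro.from_quat([q[1],q[2],q[3],q[0]]).as_matrix(); return s,s["eef_pos"],R
def yawy(R): return np.arctan2(R[1,1],R[0,1])
def rows(target,yaw,n,op,p=None,R=None):
    s,p0,R0=st(); p=p0 if p is None else p; R=R0 if R is None else R
    dy=(yaw-yawy(R)+np.pi)%(2*np.pi)-np.pi; sp=-dy/n; dp=(np.array(target)-p)/n
    print("pos",p.round(4),"yaw",round(yawy(R),3),"rows:")
    for i in range(n):
        v=R.T@dp*1000; print([round(float(a)) for a in v]+[round(float(sp),3),op]); R=R@Ro.from_rotvec([0,0,sp]).as_matrix()
E
python3 -c "
from plan import *
rows([.51,-.27,.30],-.134,30,.5)"
```

```text
pos [0.2495 0.5728 0.2308] yaw 1.16 rows:
[-19, -22, -2, 0.043, 0.5]
[-20, -21, -2, 0.043, 0.5]
[-21, -21, -2, 0.043, 0.5]
[-22, -20, -2, 0.043, 0.5]
[-23, -19, -2, 0.043, 0.5]
[-24, -18, -2, 0.043, 0.5]
[-24, -17, -2, 0.043, 0.5]
[-25, -16, -2, 0.043, 0.5]
[-26, -14, -2, 0.043, 0.5]
[-26, -13, -2, 0.043, 0.5]
[-27, -12, -2, 0.043, 0.5]
[-27, -11, -2, 0.043, 0.5]
[-28, -10, -2, 0.043, 0.5]
[-28, -9, -2, 0.043, 0.5]
[-28, -7, -2, 0.043, 0.5]
[-29, -6, -2, 0.043, 0.5]
[-29, -5, -2, 0.043, 0.5]
[-29, -4, -2, 0.043, 0.5]
[-29, -2, -2, 0.043, 0.5]
[-29, -1, -2, 0.043, 0.5]
[-29, 0, -2, 0.043, 0.5]
[-29, 1, -2, 0.043, 0.5]
[-29, 3, -2, 0.043, 0.5]
[-29, 4, -2, 0.043, 0.5]
[-29, 5, -2, 0.043, 0.5]
[-29, 6, -2, 0.043, 0.5]
[-28, 8, -2, 0.043, 0.5]
[-28, 9, -2, 0.043, 0.5]
[-28, 10, -2, 0.043, 0.5]
[-27, 11, -2, 0.043, 0.5]
```

Call:
move_arm([
  [-19,-22,-15,0.043,0.5],
  [-20,-21,-15,0.043,0.5],
  [-21,-21,-15,0.043,0.5],
  [-22,-20,-15,0.043,0.5],
  [-23,-19,-15,0.043,0.5],
])

```text
t: 0.57
eef_pos: [0.2908, 0.4296, 0.303]
tcp_rot: [-0.002, 0.309, 0.951, -0.004]
contact_force: [0.9, -0.0, -0.4]
opening: 0.502
```

Call:
move_arm([
  [-24,-18,-2,0.043,0.5],
  [-24,-17,-2,0.043,0.5],
  [-25,-16,-2,0.043,0.5],
  [-26,-14,-2,0.043,0.5],
  [-26,-13,0,0.043,0.5],
])

```text
t: 0.98
eef_pos: [0.335, 0.2822, 0.315]
tcp_rot: [-0.0, 0.413, 0.911, -0.002]
contact_force: [1.2, 0.6, -0.6]
opening: 0.503
```

Call:
move_arm([
  [-27,-12,0,0.043,0.5],
  [-27,-11,0,0.043,0.5],
  [-28,-10,0,0.043,0.5],
  [-28,-9,0,0.043,0.5],
  [-28,-7,0,0.043,0.5],
])

```text
t: 1.4
eef_pos: [0.3765, 0.1343, 0.3156]
tcp_rot: [0.0, 0.513, 0.858, -0.002]
contact_force: [1.4, -0.3, -0.9]
opening: 0.501
```

Call:
move_arm([
  [-29,-6,0,0.043,0.5],
  [-29,-5,0,0.043,0.5],
  [-29,-4,0,0.043,0.5],
  [-29,-2,0,0.043,0.5],
  [-29,-1,0,0.043,0.5],
])

```text
t: 1.82
eef_pos: [0.4167, -0.014, 0.3161]
tcp_rot: [0.001, 0.607, 0.795, -0.002]
contact_force: [0.6, 0.8, 0.2]
opening: 0.502
```

Call:
move_arm([
  [-29,0,0,0.043,0.5],
  [-29,1,0,0.043,0.5],
  [-29,3,0,0.043,0.5],
  [-29,4,0,0.043,0.5],
  [-29,5,0,0.043,0.5],
])

```text
t: 2.23
eef_pos: [0.4548, -0.1626, 0.3163]
tcp_rot: [0.0, 0.693, 0.721, -0.002]
contact_force: [0.2, -0.3, 0.1]
opening: 0.499
```

```bash
python3 -c "
from plan import *
rows([.51,-.27,.25],-.134,10,.5)
print(sense()['joints'].round(2))"
```

```text
pos [ 0.4548 -0.1626  0.3163] yaw 0.04 rows:
[-11, 5, 7, 0.017, 0.5]
[-11, 5, 7, 0.017, 0.5]
[-11, 5, 7, 0.017, 0.5]
[-11, 6, 7, 0.017, 0.5]
[-11, 6, 7, 0.017, 0.5]
[-10, 6, 7, 0.017, 0.5]
[-10, 6, 7, 0.017, 0.5]
[-10, 6, 7, 0.017, 0.5]
[-10, 7, 7, 0.017, 0.5]
[-10, 7, 7, 0.017, 0.5]
[-0.46  0.21  1.55 -0.    1.38 -0.5 ]
```

Call:
move_arm([
  [-21,13,14,0.034,0.5],
  [-21,13,14,0.034,0.5],
  [-21,14,14,0.034,0.5],
  [-21,14,14,0.034,0.5],
  [-20,14,14,0.034,0.5],
])

```text
t: 2.65
eef_pos: [0.5214, -0.2777, 0.2463]
tcp_rot: [0.003, 0.756, 0.655, -0.001]
contact_force: [0.8, 0.2, 0.4]
opening: 0.498
```

```bash
python3 -c "
from plan import *
rows([.527,-.272,.009],-.134,10,.5)
print(sense()['joints'].round(2))"
```

```text
pos [ 0.5214 -0.2777  0.2463] yaw -0.143 rows:
[1, 0, 24, -0.001, 0.5]
[1, 0, 24, -0.001, 0.5]
[1, 0, 24, -0.001, 0.5]
[1, 0, 24, -0.001, 0.5]
[1, 0, 24, -0.001, 0.5]
[1, 0, 24, -0.001, 0.5]
[1, 0, 24, -0.001, 0.5]
[1, 0, 24, -0.001, 0.5]
[1, 0, 24, -0.001, 0.5]
[1, 0, 24, -0.001, 0.5]
[-0.59  0.43  1.42 -0.    1.29 -0.44]
```

Call:
move_arm([
  [0,1,35,0,0.5],
  [0,1,35,0,0.5],
  [0,1,35,0,0.5],
  [0,1,35,0,0.5],
  [0,1,35,0,0.5],
])

```text
t: 3.07
eef_pos: [0.532, -0.2874, 0.0677]
tcp_rot: [0.009, 0.758, 0.652, 0.0]
contact_force: [1.0, 0.4, -1.0]
opening: 0.504
```

Run:
```python
from plan import *
rows([.527,-.272,.009],-.134,5,.5)
from cell import imaging
import cv2
im=imaging.get_image("wrist"); cv2.imwrite("pics/w1.png",im["color"][:,:,::-1])
im=imaging.get_image("scene"); cv2.imwrite("pics/s1.png",cv2.resize(im["color"][80:280,150:450,::-1],None,fx=2.5,fy=2.5))
```

```text
pos [ 0.532  -0.2874  0.0677] yaw -0.15 rows:
[3, -2, 12, -0.003, 0.5]
[3, -2, 12, -0.003, 0.5]
[3, -2, 12, -0.003, 0.5]
[3, -2, 12, -0.003, 0.5]
[3, -2, 12, -0.003, 0.5]
```

View pics/w1.png

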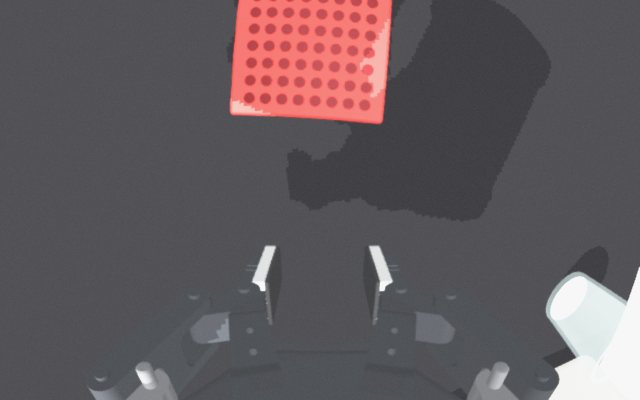

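View pics/s1.png

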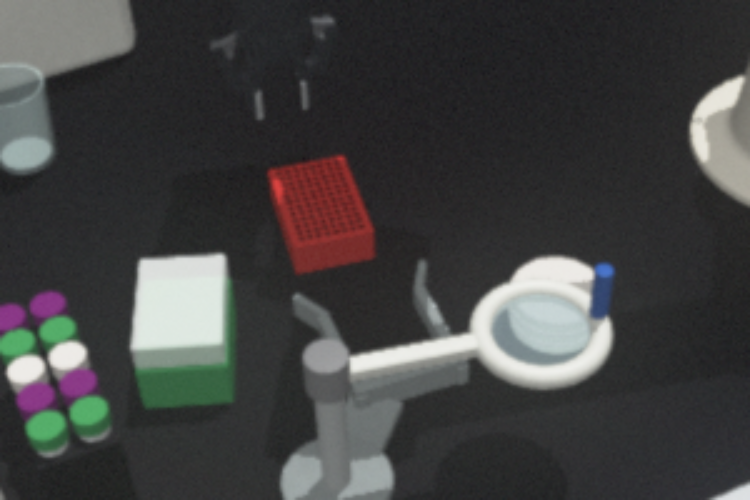

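The wrist view shows the block's near edge from (232,114) to (383,123), ahead of fingers at (268,265) and (378,265). The way down is clear.

Call:
move_arm([
  [3,-2,14,0,0.5],
  [3,-1,14,0,0.5],
  [3,-1,14,0,0.5],
  [2,-1,12,0,0.5],
  [1,0,4,0,0.5],
])

```text
t: 3.58
eef_pos: [0.5295, -0.2751, 0.0121]
tcp_rot: [0.007, 0.758, 0.652, -0.0]
contact_force: [-0.6, 0.1, 0.0]
opening: 0.503
```

Run:
```python
from plan import *
rows([.535,-.23,.01],-.134,5,.5)
s,p,R=st();print(R.round(3),s['contact_force'])
```

```text
pos [ 0.5295 -0.2751  0.0121] yaw -0.15 rows:
[9, 0, 0, -0.003, 0.5]
[9, 0, 0, -0.003, 0.5]
[9, 0, 0, -0.003, 0.5]
[9, 0, 0, -0.003, 0.5]
[9, 0, 0, -0.003, 0.5]
[[ 0.149  0.989  0.009]
 [ 0.989 -0.149 -0.011]
 [-0.009  0.01  -1.   ]] [-0.60375509  0.14838254  0.03326501]
```

Call:
move_arm([
  [10,0,0,-0.004,0.5],
  [10,0,0,-0.004,0.5],
  [10,0,0,-0.004,0.5],
  [10,0,0,-0.004,0.5],
  [8,0,0,0,0.5],
])

```text
t: 4.0
eef_pos: [0.5389, -0.2252, 0.0158]
tcp_rot: [0.009, 0.752, 0.659, 0.001]
contact_force: [-0.9, -0.6, -1.5]
opening: 0.497
```

Call:
move_arm([
  [8,0,0,0,0.5],
  [8,0,0,0,0.5],
  [8,0,0,0,0.5],
  [8,0,0,0,0.5],
  [8,0,0,0,0.5],
])

```text
t: 4.42
eef_pos: [0.5454, -0.1807, 0.0165]
tcp_rot: [0.01, 0.752, 0.659, 0.001]
contact_force: [-0.8, -2.5, 1.8]
opening: 0.5
```

```bash
cat > look.py <<'E'
import sys
from plan import *
from fit import *
from cell import imaging
D=np.array([.567,.0226,-.134])
def dk(x,y):
    c,s=np.cos(D[2]),np.sin(D[2]); a,b=x-D[0],y-D[1]; return np.round([1000*(c*a+s*b),1000*(-s*a+c*b)],1)
def go(tag):
    s,p,R=st(); print("tcp",p.round(4),"dock mm",dk(*p[:2]),"rel yaw",round(yawy(R)-D[2],3),"F",s["contact_force"].round(1))
    top=imaging.get_image("top"); sc=imaging.get_image("scene"); pickle.dump((top,sc),open(f"{tag}.pkl","wb"))
    a=cv2.resize(top["color"][130:290,240:440,::-1],None,fx=4,fy=3.75,interpolation=cv2.INTER_CUBIC); cv2.imwrite(f"pics/{tag}t.png",a)
    cv2.imwrite(f"pics/{tag}s.png",cv2.resize(sc["color"][100:300,170:420,::-1],None,fx=3,fy=3,interpolation=cv2.INTER_CUBIC))
if __name__=="__main__": go(sys.argv[1])
E
python3 look.py a1
```

```text
tcp [ 0.5454 -0.1807  0.0165] dock mm [   5.8 -204.4] rel yaw 0.003 F [-0.8 -2.5  1.8]
```

View pics/a1t.png

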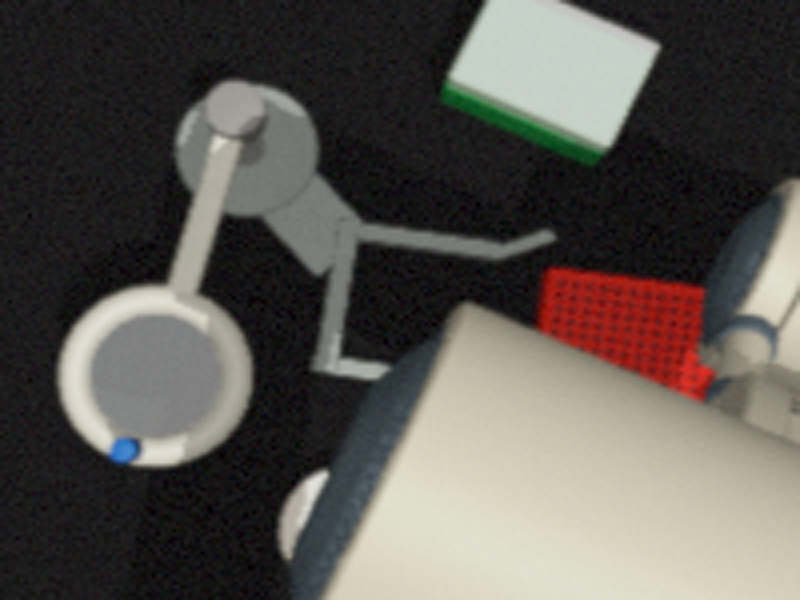

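View pics/a1s.png

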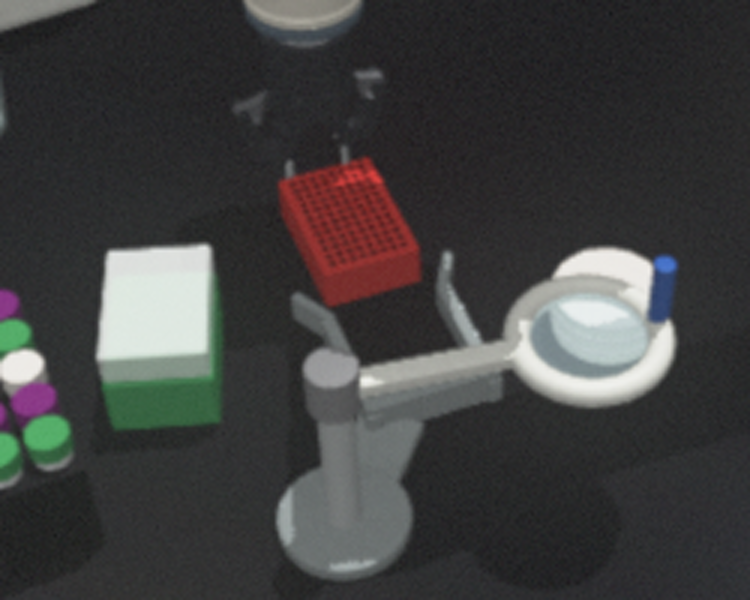

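```bash
cat > bf.py <<'E'
import sys
from look import *
top,sc=pickle.load(open(sys.argv[1]+".pkl","rb"))
x,f=blockfit([sc],[float(a) for a in sys.argv[2:5]]); print("block",x.round(4),f,"dock mm",dk(*x[:2]),"relyaw deg",np.degrees(x[2]-D[2]).round(2))
E
python3 bf.py a1 .555 -.11 -.134
```

```text
block [ 0.5492 -0.1055 -0.157 ] 91.53725490196078 dock mm [  -0.5 -129.3] relyaw deg -1.32
```

Call:
move_arm([
  [8,-1,3,0,0.5],
  [8,-1,2,0,0.5],
  [8,-1,1,0,0.5],
  [8,0,0,0,0.5],
  [8,0,0,0,0.5],
])

```text
t: 4.93
eef_pos: [0.5488, -0.1397, 0.0095]
tcp_rot: [0.012, 0.752, 0.659, 0.001]
contact_force: [0.1, -2.5, 1.5]
opening: 0.498
```

```bash
python3 look.py a2; python3 bf.py a2 .555 -.065 -.134
```

```text
tcp [ 0.5488 -0.1397  0.0095] dock mm [   3.6 -163.3] rel yaw 0.002 F [ 0.1 -2.5  1.5]
block [ 0.5534 -0.0647 -0.1554] 127.17647058823529 dock mm [ -1.8 -88.3] relyaw deg -1.23
```

View pics/a2s.png

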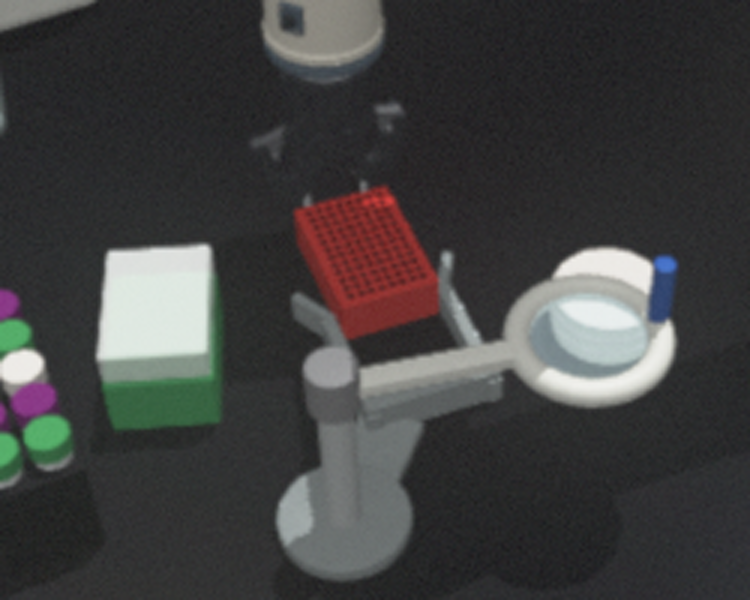

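The block's front has entered between the side walls and it is still flat and nearly square. I'll keep pushing gently.

Call:
move_arm([
  [8,0,0,0,0.5],
  [8,0,0,0,0.5],
  [8,0,0,0,0.5],
  [8,0,0,0,0.5],
  [8,0,0,0,0.5],
])

```text
t: 5.45
eef_pos: [0.5541, -0.0967, 0.0091]
tcp_rot: [0.011, 0.752, 0.659, 0.001]
contact_force: [0.4, -3.5, 3.0]
opening: 0.498
```

```bash
python3 look.py a3; python3 bf.py a3 .560 -.025 -.134
```

```text
tcp [ 0.5541 -0.0967  0.0091] dock mm [   3.2 -120. ] rel yaw 0.001 F [ 0.4 -3.5  3. ]
block [ 0.558  -0.0284 -0.1607] 227.05490196078432 dock mm [ -2.2 -51.8] relyaw deg -1.53
```

Call:
move_arm([
  [8,0,0,0,0.5],
  [8,0,0,0,0.5],
  [8,0,0,0,0.5],
  [6,0,0,0,0.5],
  [5,0,0,0,0.5],
])

```text
t: 5.97
eef_pos: [0.5591, -0.0589, 0.0085]
tcp_rot: [0.011, 0.752, 0.659, 0.001]
contact_force: [0.2, -3.1, 2.7]
opening: 0.499
```

Call:
move_arm([
  [4,0,0,0,0.5],
  [3,0,0,0,0.5],
  [2,0,0,0,0.5],
])

```text
t: 6.22
eef_pos: [0.5606, -0.0484, 0.0085]
tcp_rot: [0.011, 0.752, 0.659, 0.001]
contact_force: [-6.6, -28.4, 6.2]
opening: 0.499
```

```bash
python3 look.py a4
```

```text
tcp [ 0.5606 -0.0484  0.0085] dock mm [  3.1 -71.2] rel yaw 0.003 F [ -6.6 -28.4   6.2]
```

View pics/a4s.png

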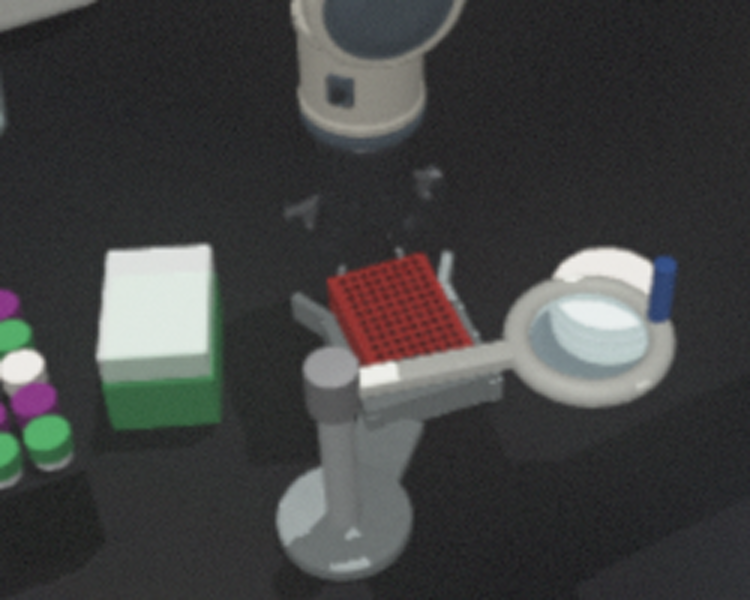

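View pics/a4t.png

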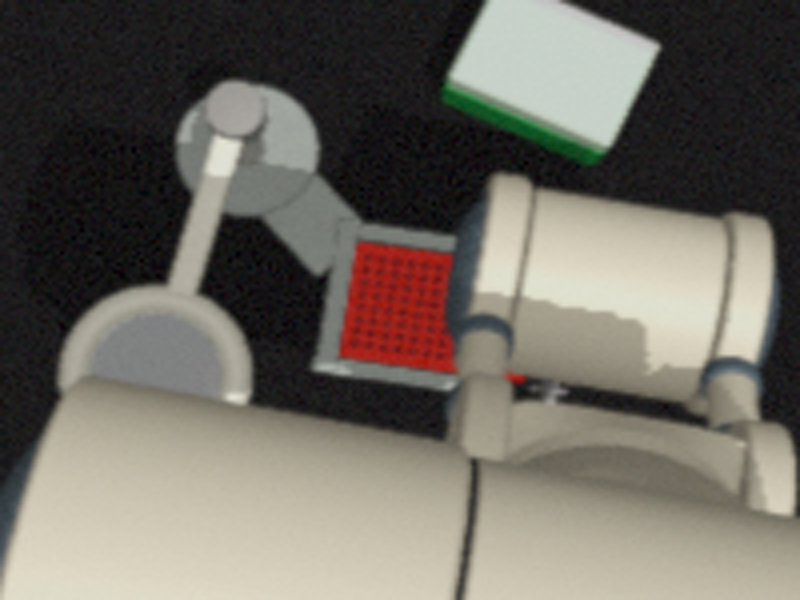

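The top view shows the block's front edge meeting the back wall along its length from (355,240) to (345,360), and the force rose from 3 to 28 N. One more light press, then I'll back off.

Call:
move_arm([
  [2,0,0,0,0.5],
  [2,0,0,0,0.5],
])

```text
t: 6.48
eef_pos: [0.5601, -0.0482, 0.0086]
tcp_rot: [0.012, 0.752, 0.659, -0.001]
contact_force: [-7.1, -36.2, 5.3]
opening: 0.501
```

Call:
move_arm([
  [-6,0,0,0,0.5],
  [-15,0,0,0,0.5],
  [-20,0,0,0,0.5],
  [-20,0,-10,0,0.5],
  [-20,0,-20,0,0.5],
])

```text
t: 6.9
eef_pos: [0.5452, -0.1269, 0.0368]
tcp_rot: [0.008, 0.751, 0.66, -0.004]
contact_force: [0.4, 0.1, 0.1]
opening: 0.501
```

Call:
move_arm([
  [-20,0,-38,0,0.5],
  [-20,0,-38,0,0.5],
  [-20,0,-38,0,0.5],
  [-20,0,-38,0,0.5],
  [-20,0,-38,0,0.5],
])

```text
t: 7.32
eef_pos: [0.5264, -0.2217, 0.2239]
tcp_rot: [0.001, 0.751, 0.66, -0.006]
contact_force: [1.4, -0.9, -1.2]
opening: 0.497
```

```bash
python3 look.py a5; python3 -c "
from look import *
top,sc=pickle.load(open('a5.pkl','rb'))
x,f=blockfit([top],[.566,.02,-.134]);print(x,f,dk(*x[:2]))
print(sense()['joints'].round(2))
"
```

```text
tcp [ 0.5264 -0.2217  0.2239] dock mm [  -7.6 -247.6] rel yaw 0.006 F [ 1.4 -0.9 -1.2]
[ 0.56693027  0.02260563 -0.14729502] 64.82352941176471 [-0.1 -0. ]
[-0.5   0.42  1.48 -0.01  1.23 -0.36]
```

View pics/a5t.png

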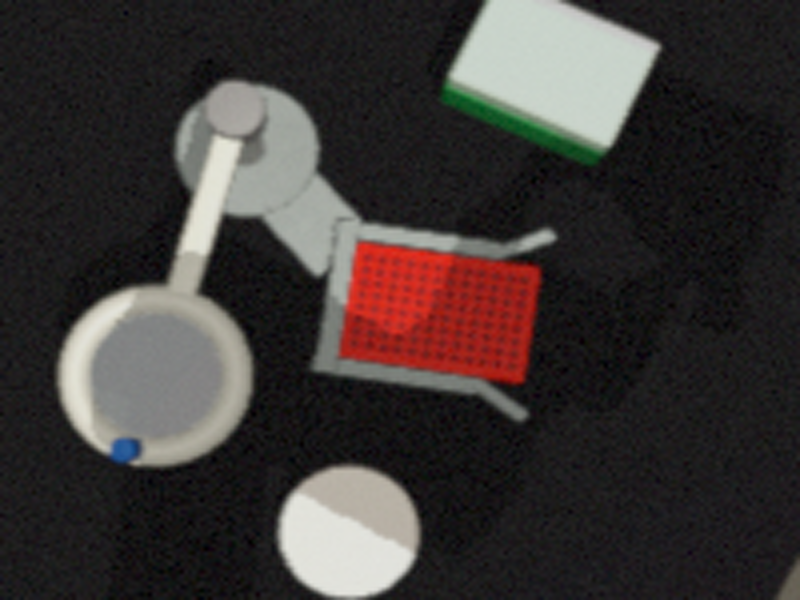

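View pics/a5s.png

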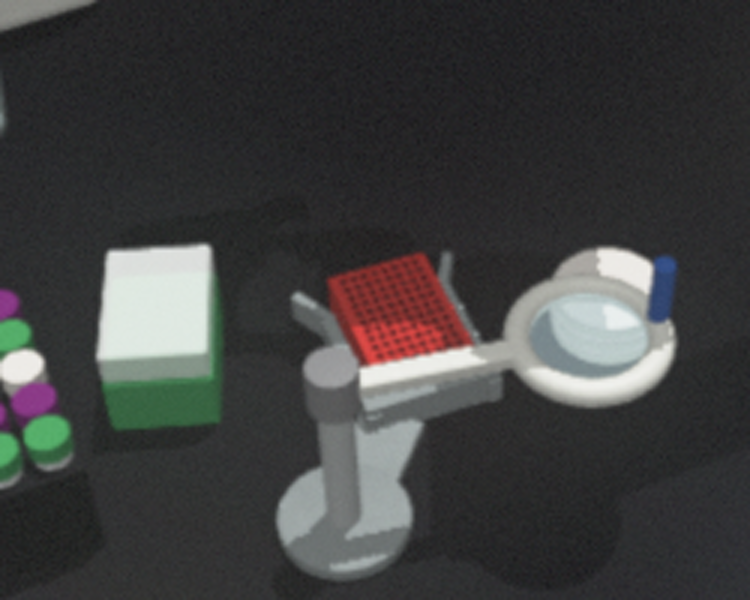

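The block is home: the top-view fit puts it 0.1 mm from the cradle origin. Next is the lens handle.

```bash
python3 -c "
from plan import *
rows([.467,.217,.275],1.309,15,1)"
```

```text
pos [ 0.5292 -0.2247  0.2279] yaw -0.13 rows:
[29, -8, -4, -0.096, 1]
[29, -5, -4, -0.096, 1]
[30, -2, -4, -0.096, 1]
[30, 1, -4, -0.096, 1]
[29, 3, -4, -0.096, 1]
[29, 6, -4, -0.096, 1]
[28, 9, -4, -0.096, 1]
[27, 12, -4, -0.096, 1]
[26, 14, -4, -0.096, 1]
[25, 17, -4, -0.096, 1]
[23, 19, -4, -0.096, 1]
[21, 21, -4, -0.096, 1]
[19, 23, -4, -0.096, 1]
[17, 25, -4, -0.096, 1]
[14, 26, -4, -0.096, 1]
```

Call:
move_arm([
  [29,-8,-12,-0.096,1],
  [29,-5,-12,-0.096,1],
  [30,-2,-12,-0.096,1],
  [30,1,-12,-0.096,1],
  [29,3,-12,-0.096,1],
])

```text
t: 7.83
eef_pos: [0.5065, -0.0761, 0.2851]
tcp_rot: [0.002, 0.57, 0.821, -0.006]
contact_force: [0.7, 1.1, 0.5]
opening: 1.002
```

Call:
move_arm([
  [29,6,0,-0.096,1],
  [28,9,0,-0.096,1],
  [27,12,0,-0.096,1],
  [26,14,0,-0.096,1],
  [25,17,0,-0.096,1],
])

```text
t: 8.25
eef_pos: [0.4803, 0.0784, 0.284]
tcp_rot: [-0.0, 0.348, 0.938, -0.006]
contact_force: [1.4, 0.1, 0.6]
opening: 0.998
```

```bash
python3 -c "
from plan import *
rows([.467,.217,.27],1.309,6,1)"
```

```text
pos [0.4803 0.0784 0.284 ] yaw 0.861 rows:
[17, 16, 2, -0.075, 1]
[15, 17, 2, -0.075, 1]
[14, 18, 2, -0.075, 1]
[13, 19, 2, -0.075, 1]
[11, 20, 2, -0.075, 1]
[10, 21, 2, -0.075, 1]
```

Call:
move_arm([
  [17,16,2,-0.075,1],
  [15,17,2,-0.075,1],
  [14,18,2,-0.075,1],
  [13,19,2,-0.075,1],
  [11,20,2,-0.075,1],
])

```text
t: 8.67
eef_pos: [0.4624, 0.2005, 0.2704]
tcp_rot: [-0.004, 0.155, 0.988, -0.006]
contact_force: [0.4, -0.6, -0.6]
opening: 1.0
```

Call:
move_arm([
  [10,21,2,-0.06,1],
  [0,0,0,0,1],
])

```text
t: 8.83
eef_pos: [0.4569, 0.228, 0.2666]
tcp_rot: [-0.006, 0.12, 0.993, -0.006]
contact_force: [-0.3, -0.6, 0.1]
opening: 0.998
```

Run:
```python
from plan import *
from fit import *
from cell import imaging
rows([.467,.217,.176],1.309,4,1)
im=imaging.get_image("wrist"); pickle.dump(im,open("w2.pkl","wb"));cv2.imwrite("pics/w2.png",im["color"][:,:,::-1])
def fish(im,X):
    c=im["R"]@np.array(X)+im["t"]; K=im["camera_matrix"]; th=np.arctan2(np.hypot(c[0],c[1]),c[2]); a=np.arctan2(c[1],c[0])
    return np.array([K[0,2]+K[0,0]*th*np.cos(a),K[1,2]+K[1,1]*th*np.sin(a)])
print(fish(im,[.467,.217,.215]),fish(im,[.467,.217,.165]))
s,p,R=st(); print(fish(im,p),fish(im,p+R[:,2]*.04))
```

```text
pos [0.4569 0.228  0.2666] yaw 1.33 rows:
[-3, -2, 23, 0.005, 1]
[-3, -2, 23, 0.005, 1]
[-3, -2, 23, 0.005, 1]
[-3, -2, 23, 0.005, 1]
[311.4972973  241.02763869] [314.13597475 216.86113073]
[320.19155204 260.25681813] [320.47764384 230.77568182]
```

View pics/w2.png

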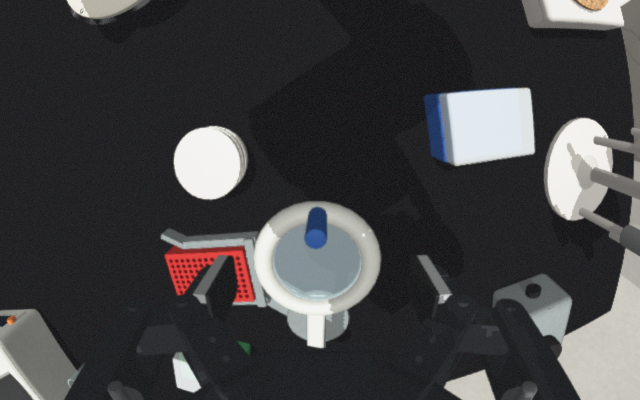

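The wrist view shows the pin top at (315,240) and its base at (317,212). That is within about 4 px of the prediction, and the pin lies between the jaws. I'll descend around it.

Call:
move_arm([
  [-4,-2,20,0,1],
  [-4,-2,20,0,1],
  [-3,-2,20,0,1],
  [-1,-1,17,0,1],
  [0,0,3,0,1],
])

```text
t: 9.3
eef_pos: [0.4655, 0.2146, 0.1838]
tcp_rot: [-0.006, 0.123, 0.992, -0.006]
contact_force: [-0.3, -0.7, 0.2]
opening: 0.998
```

```bash
python3 -c "
from plan import *
rows([.467,.217,.177],1.309,1,1)"
```

```text
pos [0.4655 0.2146 0.1838] yaw 1.324 rows:
[-1, 3, 7, 0.015, 1]
```

Call:
move_arm([
  [-1,2,5,0.01,0.6],
  [0,0,0,0,0.3],
  [0,0,0,0,0.2],
  [0,0,0,0,0],
  [0,0,0,0,0],
], force=25)

```text
t: 9.72
eef_pos: [0.4672, 0.2154, 0.1798]
tcp_rot: [-0.006, 0.13, 0.991, -0.006]
contact_force: [-0.2, 0.5, 0.4]
opening: 0.299
```

Call:
move_arm([
  [0,0,0,0,0],
  [0,0,0,0,0],
])

```text
t: 9.88
eef_pos: [0.4674, 0.2157, 0.1805]
tcp_rot: [-0.006, 0.13, 0.991, -0.006]
contact_force: [2.5, 0.3, -15.9]
opening: 0.178
```

```bash
cat > arc.py <<'E'
from plan import *
import sys
H=np.array([.6872,.1585])
s,p,R=st(); r=p[:2]-H; a=np.arctan2(r[1],r[0])%(2*np.pi); print("radius",np.hypot(*r),"ang",a,"yaw",yawy(R),"z",p[2],"F",s['contact_force'],"open",s["opening"])
n=int(sys.argv[1]); end=float(sys.argv[2]); rad=.23
da=(end-a)/n; R=R.copy(); q=p.copy(); print("da",da)
for i in range(n):
    t=np.array([*(H+rad*np.array([np.cos(a+da*(i+1)),np.sin(a+da*(i+1))])),.178])
    v=R.T@(t-q)*1000; print([round(float(x)) for x in v]+[round(-da,3),0]); q=t; R=R@Ro.from_rotvec([0,0,-da]).as_matrix()
E
python3 arc.py 20 3.99
```

```text
radius 0.22709433054689407 ang 2.887144019017753 yaw 1.310042717681433 z 0.18046921774972602 F [  2.51079489   0.33677244 -15.91665655] open 0.1776167204443434
da 0.055142799049112366
[2, -13, 3, np.float64(-0.055), 0]
[0, -13, 0, np.float64(-0.055), 0]
[0, -13, 0, np.float64(-0.055), 0]
[0, -13, 0, np.float64(-0.055), 0]
[0, -13, 0, np.float64(-0.055), 0]
[0, -13, 0, np.float64(-0.055), 0]
[0, -13, 0, np.float64(-0.055), 0]
[0, -13, 0, np.float64(-0.055), 0]
[0, -13, 0, np.float64(-0.055), 0]
[0, -13, 0, np.float64(-0.055), 0]
[0, -13, 0, np.float64(-0.055), 0]
[0, -13, 0, np.float64(-0.055), 0]
[0, -13, 0, np.float64(-0.055), 0]
[0, -13, 0, np.float64(-0.055), 0]
[0, -13, 0, np.float64(-0.055), 0]
[0, -13, 0, np.float64(-0.055), 0]
[0, -13, 0, np.float64(-0.055), 0]
[0, -13, 0, np.float64(-0.055), 0]
[0, -13, 0, np.float64(-0.055), 0]
[0, -13, 0, np.float64(-0.055), 0]
```

Call:
move_arm([
  [0,-5,0,-0.02,0],
  [0,-10,0,-0.045,0],
  [0,-13,0,-0.055,0],
  [-1,-13,0,-0.055,0],
])

```text
t: 10.22
eef_pos: [0.4612, 0.1761, 0.1804]
tcp_rot: [-0.005, 0.04, 0.999, -0.005]
contact_force: [-2.4, 0.3, -5.1]
opening: 0.179
```

```bash
python3 arc.py 16 3.99|head -8
```

```text
radius 0.2266669755744451 ang 3.0637594090578477 yaw 1.4917855617717326 z 0.180393652859273 F [-2.41215034  0.31918892 -5.12203577] open 0.1794436866453123
da 0.05789003693388453
[3, -13, 3, np.float64(-0.058), 0]
[0, -13, 0, np.float64(-0.058), 0]
[0, -13, 0, np.float64(-0.058), 0]
[0, -13, 0, np.float64(-0.058), 0]
[0, -13, 0, np.float64(-0.058), 0]
[0, -13, 0, np.float64(-0.058), 0]
```

Call:
move_arm([
  [0,-13,0,-0.057,0],
  [-1,-13,0,-0.057,0],
  [0,-13,0,-0.057,0],
  [-1,-13,0,-0.057,0],
  [0,-13,0,-0.057,0],
])

```text
t: 10.63
eef_pos: [0.4665, 0.1091, 0.1805]
tcp_rot: [-0.005, -0.11, 0.994, -0.004]
contact_force: [11.9, 3.4, -18.1]
opening: 0.178
```

```bash
python3 arc.py 11 3.99|head -8
```

```text
radius 0.2261972303393937 ang 3.3618771763858173 yaw 1.7921591771122412 z 0.18047750994725148 F [ 11.86262114   3.42454979 -18.12790082] open 0.17789428374790767
da 0.05710207487401663
[3, -13, 3, np.float64(-0.057), 0]
[0, -13, 0, np.float64(-0.057), 0]
[0, -13, 0, np.float64(-0.057), 0]
[0, -13, 0, np.float64(-0.057), 0]
[0, -13, 0, np.float64(-0.057), 0]
[0, -13, 0, np.float64(-0.057), 0]
```

Call:
move_arm([
  [-1,-13,1,-0.057,0],
  [-1,-13,1,-0.057,0],
  [-1,-13,0,-0.057,0],
  [-1,-13,0,-0.057,0],
  [0,-13,0,-0.057,0],
])

```text
t: 11.05
eef_pos: [0.4912, 0.0465, 0.1804]
tcp_rot: [-0.005, -0.258, 0.966, -0.003]
contact_force: [12.5, 8.3, -17.4]
opening: 0.182
```

```bash
python3 arc.py 6 3.99|head -8
```

```text
radius 0.22572500495663647 ang 3.6609629098869574 yaw 2.0920924931298184 z 0.18035392719541324 F [ 12.51281325   8.2934691  -17.37746748] open 0.18223287808852276
da 0.05483951501884047
[4, -13, 2, np.float64(-0.055), 0]
[0, -13, 0, np.float64(-0.055), 0]
[0, -13, 0, np.float64(-0.055), 0]
[0, -13, 0, np.float64(-0.055), 0]
[0, -13, 0, np.float64(-0.055), 0]
[0, -13, 0, np.float64(-0.055), 0]
```

Call:
move_arm([
  [-2,-13,2,-0.055,0],
  [-1,-13,1,-0.055,0],
  [-1,-13,0,-0.055,0],
  [-1,-12,0,-0.055,0],
])

```text
t: 11.38
eef_pos: [0.524, 0.0044, 0.1792]
tcp_rot: [-0.006, -0.368, 0.93, -0.002]
contact_force: [0.8, 1.8, -8.0]
opening: 0.18
```

```bash
python3 arc.py 2 3.99|head -8; python3 look.py b1
```

```text
radius 0.22445188073687347 ang 3.8984502816205975 yaw 2.323962281194948 z 0.17921896365019685 F [ 0.76460219  1.84400436 -8.02741288] open 0.17998973421969008
da 0.04577485918970137
[5, -11, 1, np.float64(-0.046), 0]
[0, -11, 0, np.float64(-0.046), 0]
tcp [0.524  0.0044 0.1792] dock mm [-40.2 -23.8] rel yaw 2.458 F [ 0.8  1.8 -8. ]
```

View pics/b1t.png

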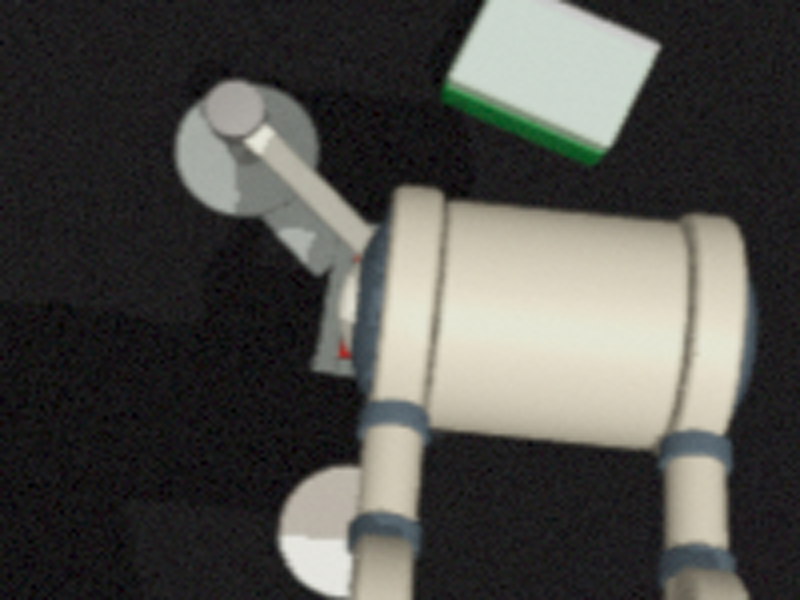

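View pics/b1s.png

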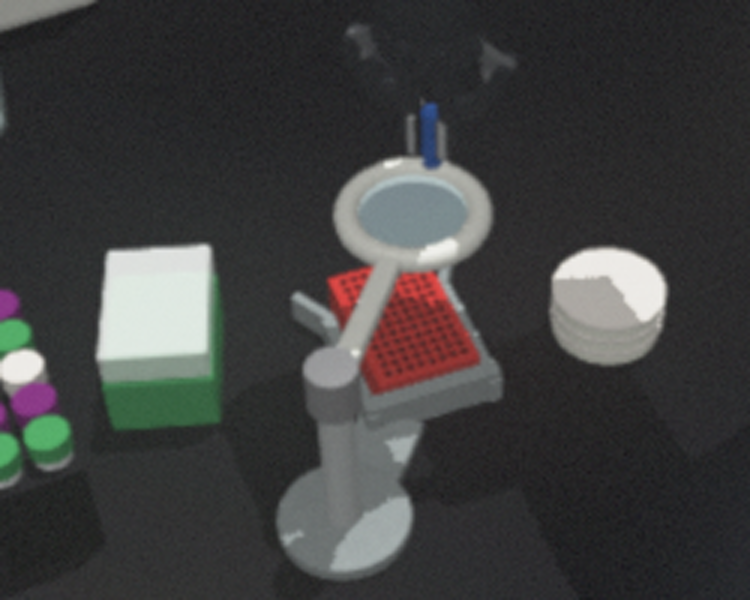

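Run:
```python
from look import *
top,sc=pickle.load(open("b1.pkl","rb"))
cu=lambda x,y:(170+(x+.5)/3-.5,100+(y+.5)/3-.5)
L=onz(sc,*cu(413.5,213.5),.155); P=onz(sc,*cu(430,106),.215); print("lens",L,dk(*L[:2]),"pin",P)
for H in ([.6872,.1585],list(T(D,(.1,.15,0))[:2])):
    z=np.arctan2(D[1]-H[1],D[0]-H[0]); 
    print(H,[np.round(((z-np.arctan2(Q[1]-H[1],Q[0]-H[0])+np.pi)%(2*np.pi))-np.pi,3) for Q in (L,P,sense()["eef_pos"])], z%(2*np.pi))
# overlay of predicted ring for angle 0 and -> crop px
c=np.array([D[0],D[1]])
for z in (.165,.145,.155):
    pts=np.array([proj(sc,[c[0]+.056*np.cos(a),c[1]+.056*np.sin(a),z]) for a in np.linspace(0,6.28,60)])
    q=(pts-[170,100])*3; print(z,q.min(0).round(),q.max(0).round())
```

```text
lens [0.55785373 0.03473508 0.155     ] [-10.7  10.8] pin [ 0.5207268  -0.00482227  0.215     ]
[0.6872, 0.1585] [np.float64(0.083), np.float64(0.071), np.float64(0.085)] 3.9882183699190046
[np.float64(0.6861434439861714), np.float64(0.15789537965176045)] [np.float64(0.084), np.float64(0.072), np.float64(0.086)] 3.9903863768371224
0.165 [319. 149.] [469. 249.]
0.145 [320. 168.] [468. 269.]
0.155 [319. 158.] [469. 259.]
```

Call:
move_arm([
  [0,-7,0,-0.03,0],
  [-1,-7,0,-0.03,0],
  [0,-4,0,-0.02,0],
  [0,0,0,0,0],
])

```text
t: 11.82
eef_pos: [0.5371, -0.0084, 0.1792]
tcp_rot: [-0.007, -0.404, 0.915, -0.002]
contact_force: [-0.5, -0.4, -5.2]
opening: 0.179
```

```bash
python3 arc.py 2 3.989|head -2; python3 look.py b2
```

```text
radius 0.22444479839845563 ang 3.979950445853061 yaw 2.402960120810724 z 0.1791887842165997 F [-0.4851308  -0.43715057 -5.20697824] open 0.17945058867595123
da 0.004524777073469544
tcp [ 0.5371 -0.0084  0.1792] dock mm [-25.5 -34.7] rel yaw 2.537 F [-0.5 -0.4 -5.2]
```

View pics/b2s.png

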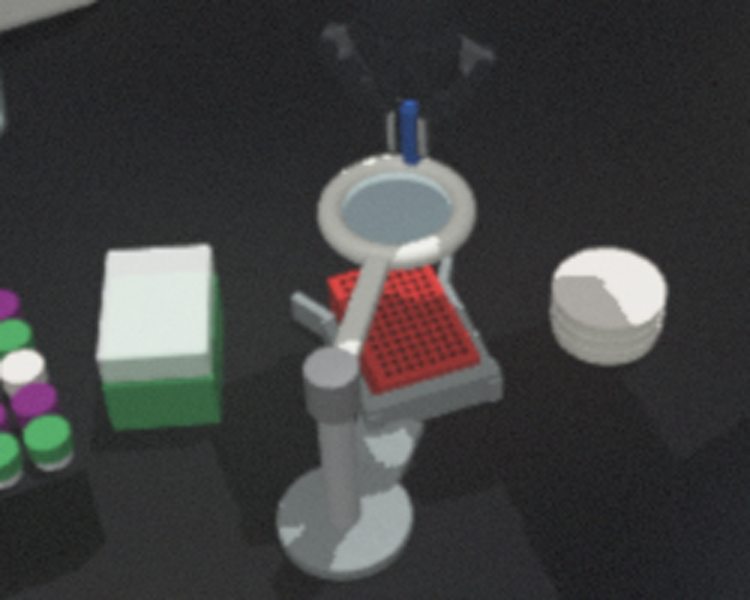

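The rim spans columns 317–476, so its centre is at 396.5 against a target of 394. That leaves about 0.01 rad, so I'll move 2 mm more, release and go straight up.

Call:
move_arm([
  [0,-2,0,-0.01,0],
  [0,0,0,0,0],
  [0,0,0,0,0.4],
  [0,0,0,0,0.8],
  [0,0,0,0,0.8],
])

```text
t: 12.33
eef_pos: [0.5379, -0.0084, 0.1799]
tcp_rot: [-0.007, -0.408, 0.913, -0.002]
contact_force: [-0.3, -0.4, 0.0]
opening: 0.593
```

```bash
python3 -c "
from plan import *
s,p,R=st();print(p,s['opening'],s['contact_force'],(R.T@np.array([0,0,30.])).round(1))"
```

```text
[ 0.53785287 -0.00841411  0.17986178] 0.5934405113876177 [-0.28373247 -0.44892437  0.02795714] [  0.4   0.1 -30. ]
```

Released, with no contact force. I'll lift clear and move aside to check from above.

Call:
move_arm([
  [0,0,-20,0,0.8],
  [0,0,-30,0,0.8],
  [0,0,-35,0,0.8],
  [0,0,-35,0,0.8],
  [0,0,-10,0,0.8],
])

```text
t: 12.75
eef_pos: [0.5373, -0.0066, 0.3128]
tcp_rot: [-0.009, -0.407, 0.913, -0.0]
contact_force: [0.1, 0.4, 1.3]
opening: 0.8
```

```bash
python3 -c "
from plan import *
rows([.43,-.33,.31],2.0,12,.8)"
```

```text
pos [ 0.5373 -0.0066  0.3128] yaw 2.41 rows:
[26, -11, 1, 0.034, 0.8]
[26, -12, 1, 0.034, 0.8]
[25, -13, 1, 0.034, 0.8]
[25, -14, 1, 0.034, 0.8]
[24, -15, 1, 0.034, 0.8]
[24, -16, 1, 0.034, 0.8]
[23, -16, 1, 0.034, 0.8]
[23, -17, 1, 0.034, 0.8]
[22, -18, 1, 0.034, 0.8]
[21, -19, 1, 0.034, 0.8]
[21, -19, 1, 0.034, 0.8]
[20, -20, 1, 0.034, 0.8]
```

Call:
move_arm([
  [26,-11,0,0.034,0.8],
  [26,-12,0,0.034,0.8],
  [25,-13,0,0.034,0.8],
  [25,-14,0,0.034,0.8],
  [24,-15,0,0.034,0.8],
])

```text
t: 13.17
eef_pos: [0.4941, -0.1413, 0.3209]
tcp_rot: [-0.004, -0.329, 0.944, -0.004]
contact_force: [0.4, -0.6, 0.0]
opening: 0.796
```

Call:
move_arm([
  [24,-16,0,0.034,0.8],
  [23,-16,0,0.034,0.8],
  [23,-17,0,0.034,0.8],
  [22,-18,0,0.034,0.8],
  [21,-19,0,0.034,0.8],
])

```text
t: 13.58
eef_pos: [0.4462, -0.2823, 0.3242]
tcp_rot: [-0.002, -0.243, 0.97, -0.005]
contact_force: [1.4, -0.5, -0.3]
opening: 0.799
```

```bash
python3 look.py b3
```

```text
tcp [ 0.4462 -0.2823  0.3242] dock mm [ -79.  -318.3] rel yaw 2.196 F [ 1.4 -0.5 -0.3]
```

View pics/b3t.png

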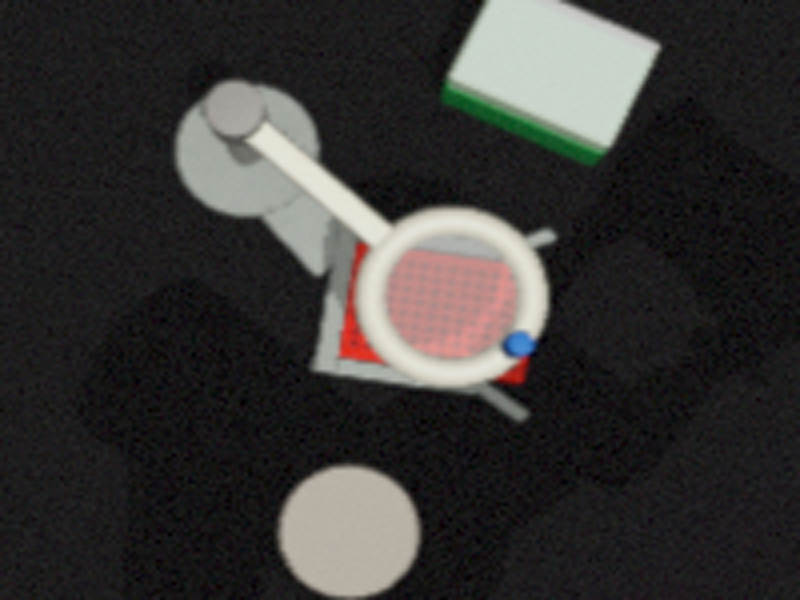

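View pics/b3s.png

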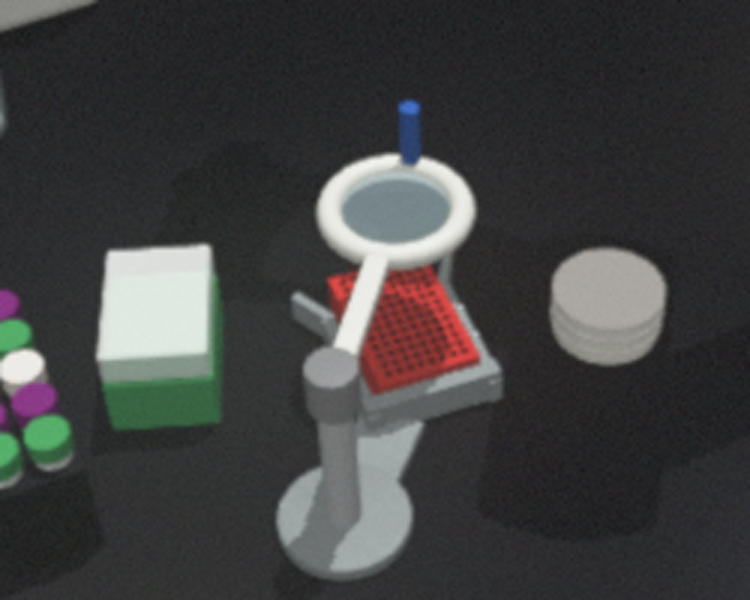

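Run:
```python
from look import *
top,sc=pickle.load(open("b3.pkl","rb"))
t0,_=pickle.load(open("a5.pkl","rb"))
t=lambda x,y:(240+(x+.5)/4-.5,130+(y+.5)/3.75-.5)
cu=lambda x,y:(170+(x+.5)/3-.5,100+(y+.5)/3-.5)
# white rim mask in top
def rim(im,box):
    c=im["color"].astype(int); m=((c.min(2)>165)&(c.max(2)-c.min(2)<40)).astype(np.uint8)
    z=np.zeros_like(m); x0,x1,y0,y1=box; z[y0:y1,x0:x1]=m[y0:y1,x0:x1]
    z=cv2.morphologyEx(z,cv2.MORPH_OPEN,np.ones((3,3),np.uint8)) if 0 else z
    return z
m=rim(top,(327,382,178,238)); cs,_=cv2.findContours(m,cv2.RETR_EXTERNAL,cv2.CHAIN_APPROX_NONE); c=max(cs,key=cv2.contourArea)
e=cv2.fitEllipse(c); print("ellipse",e)
H=T(D,(.1,.15,0))[:2]; z0=np.arctan2(D[1]-H[1],D[0]-H[0])
def rep(n,Q):
    print(n,Q.round(4),"dock mm",dk(*Q[:2]),"theta",round(z0-np.arctan2(Q[1]-H[1],Q[0]-H[0]),4),"r",np.hypot(*(Q[:2]-H)).round(4))
rep("ell",onz(top,*e[0],.155)); rep("top",onz(top,*t(452.5,296.5),.155)); rep("pin",onz(top,*t(520,341),.215)); rep("sc",onz(sc,*cu(396,211.5),.155)); rep("scpin",onz(sc,*cu(409.5,104),.215))
g=lambda a:cv2.cvtColor(a["color"],cv2.COLOR_RGB2GRAY)
```

```text
ellipse ((349.041748046875, 208.318603515625), (45.7701301574707, 50.80240249633789), 129.19503784179688)
ell [0.569  0.0323 0.155 ] dock mm [0.7 9.9] theta 0.0289 r 0.1717
top [0.5682 0.0232 0.155 ] dock mm [1.1 0.7] theta -0.0027 r 0.1791
pin [ 0.5361 -0.0125  0.215 ] dock mm [-26. -39.] theta -0.0 r 0.2271
sc [0.5682 0.0263 0.155 ] dock mm [0.7 3.8] theta 0.0087 r 0.1768
scpin [ 0.5328 -0.0145  0.215 ] dock mm [-28.9 -41.3] theta 0.0049 r 0.2307
```

Run:
```python
from look import *
from cell import ticket
d=pickle.load(open("im0.pkl","rb")); top,sc=pickle.load(open("b3.pkl","rb"))
f=lambda a,b,im:cv2.cvtColor(im["color"],cv2.COLOR_RGB2GRAY)[b-30:b+30,a-35:a+35].astype(np.float32)
for n,(a,b) in dict(green=(378,148),blue=(196,260),dishes=(327,272)).items(): print(n,cv2.phaseCorrelate(cv2.Canny(f(a,b,d["top"]).astype(np.uint8),60,150).astype(np.float32),cv2.Canny(f(a,b,top).astype(np.uint8),60,150).astype(np.float32)))
s=sense(); print(s["t"],s["contact_force"].round(1),np.abs(s["joint_vel"]).max().round(3))
ticket.close_job()
```

```text
green ((-0.09591678174735563, -0.05828993815340766), 0.8503017761089183)
blue ((-0.09504348342390756, 0.07366008644410371), 0.912821517167268)
dishes ((0.09979787917354344, 0.05855714656432198), 0.8855182337540167)
13.6833 [ 0.4 -0.4  0.5] 0.062
the job is handed in; nothing more can be done
```

The block is pushed home in the cradle, the lens is centred over it, and the job was handed in at about 13.7 s with the gripper open and clear of everything.

- **Block:** I pushed it with two half-open fingers near bench height. The force rose from 3 N to 28 N as it met the back wall, and a second light press read 36 N without it moving further. The top-camera fit put it 0.1 mm from the home position, flat and square to within about 1°. That fit was made before the lens covered the block.
- **Lens:** I pinched the blue handle, swung the arm round, released it and lifted straight up.
    - **Top view:** the lens centre is about 1 mm from the home position, with the arm angle between -0.003 and 0 rad.
    - **Scene view:** it reads up to 4 mm off, at 0.005 to 0.009 rad. That is slightly outside what the stated camera accuracy explains.
    - **Rejected fit:** an automatic ellipse fit of the rim read 10 mm off. I discarded it because its outline was probably thrown off by the arm's bar: it put the lens 172 mm from the hinge instead of 180 mm.
- **Bystanders:** between the first and last top images, both tip boxes and the dishes show no shift (0.1 px or less).
- **Release:** the last contact force was about zero. The arm joints still read up to 0.06 rad/s at hand-in, just after the final retreat move.

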